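# Hold the date dish open with its square key

### The arm

A 6-joint arm with a two-finger parallel gripper is mounted at the origin on the work surface. World frame = base frame: x ahead of the robot, y to its left, z up, the work surface at z = 0. Lengths are in m, angles in rad, forces in N, time in s.
With the tool pointing down it reaches from about 0.375 to 0.975 m from the base axis. Payload 3.8 kg.
Tool frame: the origin (TCP) lies midway between the tips of the shut fingers; the grasp point (between the pads) lies 19 mm behind it; z points along the fingers, y is the line along which they close (so a half turn about z gives the same grasp; the last joint's range is limited). The gripper opens to 85 mm and grips with 20 to 120 N. Pads are 22 mm wide; open, the fingers measure 114 mm over their backs; the gripper's body (76 mm by 85 mm) begins 54 mm behind the grasp point. The pads swing forward as they close: fully open they stand 13 mm farther back than shut.
Start: joints at [-1.247, 0.264, 1.604, -0, 1.274, -0.037], TCP at [0.238, -0.632, 0.201] pointing down, gripper open.
Joint ranges: [-2.63, 2.63], [-0.94, 2.18], [0.31, 2.57], [-1.31, 4.45], [0, 2.66], [-2.55, 2.55]. Speed limits (rad/s): [2.57, 2.57, 3.14, 3.14, 3.14, 3.14].

### API

Orientations are given as a rotation vector (axis times angle).
In Python, from workcell import bot, imaging gives the robot as it stands.
- The arm moves only by the tool step_arm, never from a script. Its argument "series" is a list of rows, each an object of numbers: "grip": the closure, from -1 (fully open) to 1 (shut); "x", "y", "z": the shift along the tool's x, y, z normalised to -1 to 1, where 1 is 500 mm; "ax", "ay", "az": the turn, a rotation vector about the tool's x, y, z normalised to -1 to 1, where 1 is 30 degrees. A call has 1 to 12 rows; each row is the pose to reach, as a shift and turn from the pose commanded when the call began, along the tool's axes at that moment; what a row does not reach only later rows make up. A row lasts 1/10 s, in which the tool goes at most 50 mm and 8.59 degrees, less where a joint would pass 70% of its speed; a pose out of reach is approached as far as the arm can. A call with a number of a shift or a turn outside -1 to 1 is refused whole. A call with a gripper value outside its range is refused whole. The fingers move at their own pace and stop on an object; "force" is the grip in N (left out, the last holds). Time passes only in rows, so rows that repeat a pose let the fingers close. It gives the time, the measured TCP pose, the force, the opening and the grip force at its end, in the units of the state.
- bot.read_state(): the state, without advancing time (a new reading comes with each control period).
- imaging.read_camera(name): name is "scene" or "top" or "wrist"; returns a dict with "img" (400x640x3 uint8, red, green, blue), "fx", "fy", "cx", "cy" (pixels), "k1" (the pictures are not rectified: a ray, as slopes to the right and down, at radius r is drawn at 1 + k1 r^2 times it, then the intrinsics apply), "R" (3x3) and "t" (3): a world point X has camera coordinates R X + t. Camera axes: x right, y down, z forward; pixel columns grow to the right and rows downward; lengths in m; the calibration is good to about 2 mm. A picture is of the moment at which its call begins. There is no depth.
- bot.finish_job(): hands the job in; it is judged then, once.
The state is a dict: "time": time; "q": joint angles; "joint_vel": joint speeds; "joint_torque": joint torques, N m; "tool_pos": TCP position; "tcp_rot": TCP orientation; "wrist_force": force on the tool from outside, world axes, zero at the start; "torque": the same for the moment, N m; "width": opening from 0.0 (shut) to 1.0 (fully open); "grip_force": force on a finger pad.
Only numpy, scipy, OpenCV 4.12 (cv2) and the standard library are available. Lean on these libraries where they do the work, as an engineer would, in place of code of your own. Each camera call takes 0.05 s, during which the arm holds its last target. There are 200 camera calls.

### The job

Open the empty date dish for filling: take the orange square key out of its wooden stand, set its steel tip into the square recess of the sprung brass knob beside the dish, and with the key push the knob straight down about 10 mm, until its top is level with the steel collar around it and the dome stands half open. Keep it there for three seconds and finish still holding it so: the gripper keeps hold of the key and keeps pushing, and the robot touches the dish unit only through the key. Do not disturb the coffee pot, the cup holder or the saucers.

Things in the scene. Friction and masses are not known exactly. Their poses are not given: they have to be found in the camera images.
- key: Loose square key, 105 mm long, about 0.12 kg, upright in the stand, tip down. Origin: centre of the tip's lower end; z up the key, x and y across the flats. Steel shaft 10 x 10 mm from 3 to 42 mm above the origin (below 3 mm: 7 x 7 mm lead-in); orange handle 26 x 26 mm from 40 to 105 mm, flats parallel to the shaft's. In the stand the origin is 5 mm above the ledge.
- key_tip (a point): Centre of the lower end of the key's shaft (same as the key's origin).
- key_stand: Fixed pale wood block 70 x 70 x 45 mm with a 14 mm square vertical hole at its centre; the key's handle rests on its top, its shaft hangs in the hole (lift over 45 mm to clear). Origin at the centre of its underside, on the ledge. The key's flats follow its yaw. It may change places with the cup holder.
- dish_base: Fixed date dish unit with knob and dome. Origin on the ledge, under the knob's axis. Wooden plinth 170 (x) x 300 (y) mm, 40 high, y = -50 to +250. Steel collar, 52 mm outer, 40 inner diameter, 60 high, round the knob. Glass dish 150 mm across at y = 165; dome 155 mm across, shut top 155 above the ledge, hinged at x = +84, 70 up; its -x side lifts.
- latch (a joint): Travel (m) of the sprung round brass knob, 36 mm across: 0 = up at rest, grows as it is pushed straight down, stop at 0.016. At rest its top is 70 mm above the ledge, 10 mm proud of the collar; at 0.010 it is level with the collar's rim. Spring: 4 N at the start of travel, 9 N at 10 mm, 12 N at the stop; it returns when released.
- latch_recess (a point): Centre of the floor of the square recess in the knob; moves with the knob. The recess is 12.5 mm square, 12 mm deep, open upward with a 1.5 mm chamfer, sides along the dish unit's x and y. At rest this point is 58 mm above the ledge.
- latch_top (a point): Centre of the knob's top face (mouth of the recess), 70 mm above the ledge at rest; moves with the knob.
- collar_rim (a point): Centre of the fixed collar's upper rim, 60 mm above the ledge.
- dome (a joint): Opening angle of the dome in rad, 0 = shut. Linked to the knob: 0.06 rad per mm of knob travel, so 0.6 rad at 10 mm.
- cup_holder: Bystander: teal round plastic cup holder with white cups, 72 mm across, about 95 mm high, loose. Origin at the centre of its underside.
- dallah: Bystander: brushed steel coffee pot, body 110 mm across, 220 mm high, spout towards its +x and handle towards -x (190 mm overall), loose. Origin at the centre of its underside.
- saucer_a: Bystander: white saucer, 110 mm across, 18 mm high, loose. Origin at the centre of its underside.
- saucer_b: Bystander: blue saucer, 110 mm across, 18 mm high, loose. Origin at the centre of its underside.
Not all that is in view belongs to the job. Of the things like the key, leave any that is pink or purple; of the rest the larger one is meant.

How it is judged:
By the outcome, as a careful person would: the job done as asked, in the order asked, and still so for the second after the job is handed in, while the arm keeps its last pose, push and grip.
It also fails if it takes over 51 s, if anything falls off the work surface, if the arm or the gripper's body presses on something with over 40 N, if the wrist force passes 120 N, or if a joint passes its speed limit or range.

## Working session

There is one attempt and no reset: what is moved stays moved. The work goes in short steps, Python scripts to look and compute and a tool call to move; the robot and the scene stay as the last step left them, time stands still between calls to the robot, and variables do not carry over. Pictures are saved under pics/ and viewed, at most 10 in all, crops included, and the job is handed in when it is done.

Besides the shell and the picture viewer there is one more tool, called after "Request:" as name([rows], argument=value, ...), one row to a line, values as JSON. step_arm: Moves the arm, as the interface text tells. Scaled input: -1 to 1 covers 500 mm each way for a shift and 30 degrees each way for a turn. Its arguments: {"type":"object","properties":{"series":{"type":"array","items":{"type":"object","properties":{"grip":{"type":"number"},"x":{"type":"number","minimum":-1,"maximum":1},"y":{"type":"number","minimum":-1,"maximum":1},"z":{"type":"number","minimum":-1,"maximum":1},"ax":{"type":"number","minimum":-1,"maximum":1},"ay":{"type":"number","minimum":-1,"maximum":1},"az":{"type":"number","minimum":-1,"maximum":1}}}},"force":{"type":"number"}},"required":["series"]}

```bash
ls; mkdir -p pics
cat > h.py <<'E'
import numpy as np, cv2
from scipy.spatial.transform import Rotation as Rn
from workcell import bot, imaging
def snap(n,f):
    c=imaging.read_camera(n); cv2.imwrite('pics/'+f,c['img'][:,:,::-1]); np.savez('pics/'+f+'.npz',**c); return c
def load(f): return dict(np.load('pics/'+f+'.npz'))
def ray(c,u,v):
    K=np.array([[c['fx'],0,c['cx']],[0,c['fy'],c['cy']],[0,0,1]],float)
    d=cv2.undistortPoints(np.array([[[u,v]]],float),K,np.array([c['k1'],0,0,0],float))[0,0]
    R=np.array(c['R']);t=np.array(c['t']); return -R.T@t, R.T@np.array([d[0],d[1],1])
def at(c,u,v,z):
    o,d=ray(c,u,v); return o+d*(z-o[2])/d[2]
def proj(c,X):
    p=np.array(c['R'])@np.array(X)+np.array(c['t']); a=p[:2]/p[2]; a=a*(1+c['k1']*(a@a)); return a*[c['fx'],c['fy']]+[c['cx'],c['cy']]
E
python3 - <<'E'
from h import *
for n in ['scene','top']:
    c=snap(n,n+'0.png'); print(n,c['fx'],c['k1'],-c['R'].T@c['t'])
print(bot.read_state())
E
```

```text
pics
scene 389.21194252035895 -0.002233956872581342 [ 1.21498797 -0.13778813  0.80324627]
top 468.93445565301903 0.040829645153435706 [0.41710972 0.06148613 1.32376182]
{'time': 0.1, 'q': array([-1.24690444e+00,  2.64695208e-01,  1.60526603e+00, -3.04974656e-05,
        1.27369482e+00, -3.69095257e-02]), 'joint_vel': array([ 0.00068783, -0.00073893, -0.00256309,  0.00102539, -0.00016133,
        0.00204459]), 'joint_torque': array([-4.73964265e-04, -5.16709542e+01, -3.68589270e+01,  3.56093199e-05,
        6.33563395e-03, -1.79807887e-05]), 'tool_pos': array([ 0.23803907, -0.63084889,  0.19965942]), 'tcp_rot': array([-3.08860297e+00, -5.63324621e-01,  5.08479582e-04]), 'wrist_force': array([0.71097943, 0.60840457, 0.23616404]), 'torque': array([0.05034817, 0.01716814, 0.01328634]), 'grip_force': 0.0, 'width': 0.9982823131164256}
```

View pics/top0.png

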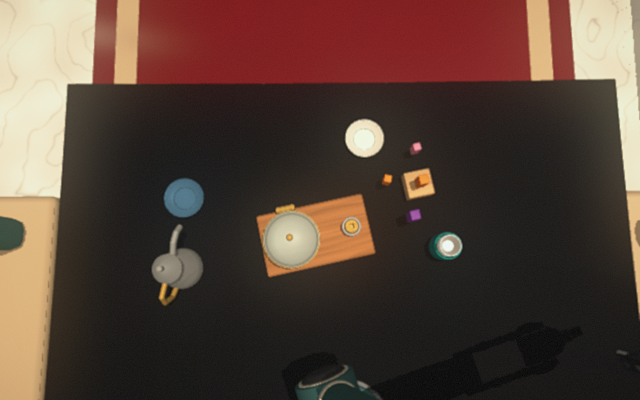

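View pics/scene0.png

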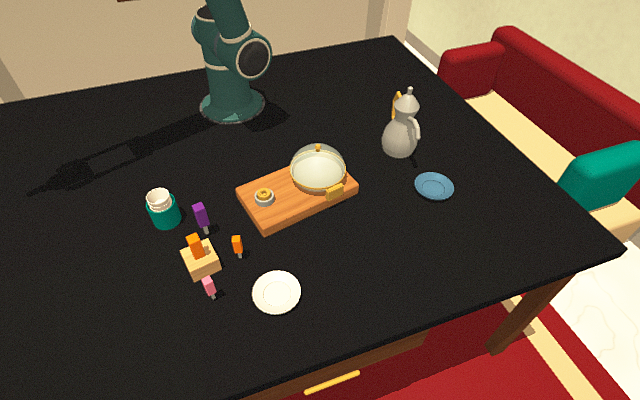

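The top view shows the key in its stand at about (423,180). Small orange, pink and purple decoys are at (387,180), (417,148) and (415,215). The knob is at (351,227), the cup holder at (447,246), and the plinth is tilted about 10°. In the scene view the key is at (195,243) and the knob at (263,195).

Run:
```python
from h import *
t=load('top0.png'); s=load('scene0.png')
for nm,(u,v),z in [('knob',(351,227),.07),('keytop',(423,180),.11),('stand',(419,184),.045),('small',(387,178),.05),('pink',(417,147),.05),('purple',(415,214),.05),('cup',(447,246),.09),('saucer',(364,138),.02)]:
    print(nm,at(t,u,v,z).round(3), end=' ')
print()
print('scene knob',at(s,263,192,.07).round(3),'keytop',at(s,194,236,.11).round(3))
# plinth yaw from top
hsv=cv2.cvtColor(t['img'],cv2.COLOR_RGB2HSV)
def rect(box,lo,hi,z):
    x0,y0,x1,y1=box; m=cv2.inRange(hsv[y0:y1,x0:x1],lo,hi)
    cs,_=cv2.findContours(m,cv2.RETR_EXTERNAL,cv2.CHAIN_APPROX_NONE); c=max(cs,key=cv2.contourArea)
    P=np.array([at(t,p[0][0]+x0,p[0][1]+y0,z)[:2] for p in c],np.float32)
    return cv2.minAreaRect(P)
print('plinth',rect((240,180,390,290),(5,90,60),(25,255,255),.04))
print('stand',rect((397,162,442,205),(5,40,60),(30,255,255),.045))
print(hsv[195,425],hsv[180,423],hsv[184,408],hsv[248,350])
cr=np.hstack([cv2.resize(t['img'][120:270,340:470],None,fx=3,fy=3,interpolation=2),cv2.resize(s['img'][170:310,150:290],(400,450),interpolation=2)])
cv2.imwrite('pics/crop1.png',cr[:,:,::-1])
```

```text
knob [ 0.519 -0.018  0.07 ] keytop [ 0.638 -0.207  0.11 ] stand [ 0.638 -0.209  0.045] small [ 0.655 -0.121  0.05 ] pink [ 0.742 -0.207  0.05 ] purple [ 0.555 -0.194  0.05 ] cup [ 0.465 -0.266  0.09 ] saucer [ 0.778 -0.063  0.02 ] 
scene knob [ 0.522 -0.021  0.07 ] keytop [ 0.638 -0.207  0.11 ]
plinth ((0.5081337094306946, 0.07963778078556061), (0.1871017962694168, 0.30307281017303467), 11.805564880371094)
stand ((0.6398887634277344, -0.20563293993473053), (0.08009089529514313, 0.08486171066761017), 11.45095157623291)
[ 16 133 153] [ 16 184 239] [ 16 132 231] [ 13 166 207]
```

View pics/crop1.png

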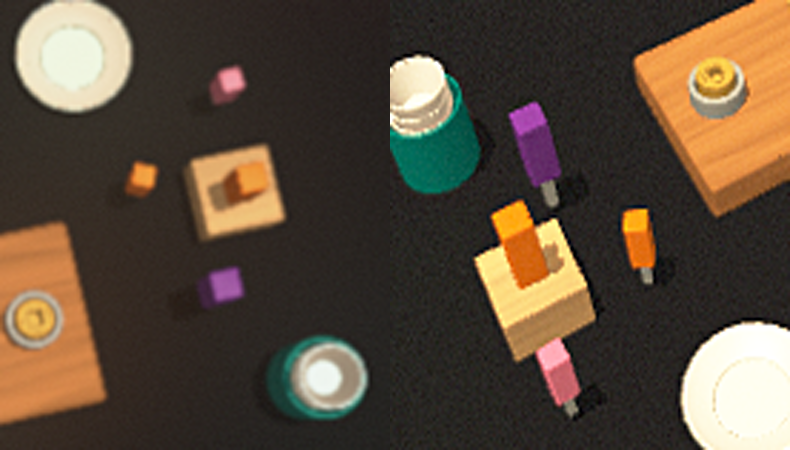

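The crop shows the key standing in its stand, with the decoys upright on the table around it. Stand yaw is about +10° and plinth yaw about +11°. I'll move above the key.

Request:
step_arm([
  {"x": 1, "y": -0.51, "z": -0.1, "az": 0.34, "grip": -1},
  {"x": 1, "y": -0.51, "z": -0.1, "az": 0.34, "grip": -1},
  {"x": 1, "y": -0.51, "z": -0.1, "az": 0.34, "grip": -1},
  {"x": 1, "y": -0.51, "z": -0.1, "az": 0.34, "grip": -1},
  {"x": 1, "y": -0.51, "z": -0.1, "az": 0.34, "grip": -1},
  {"x": 1, "y": -0.51, "z": -0.1, "az": 0.34, "grip": -1},
  {"x": 1, "y": -0.51, "z": -0.1, "az": 0.34, "grip": -1},
  {"x": 1, "y": -0.51, "z": -0.1, "az": 0.34, "grip": -1},
  {"x": 1, "y": -0.51, "z": -0.1, "az": 0.34, "grip": -1},
  {"x": 1, "y": -0.51, "z": -0.1, "az": 0.34, "grip": -1},
  {"x": 1, "y": -0.51, "z": -0.1, "az": 0.34, "grip": -1},
  {"x": 1, "y": -0.51, "z": -0.1, "az": 0.34, "grip": -1},
])

```text
validation failed for argument at $.se...
```

```bash
cat >> h.py <<'E'
def tool():
    s=bot.read_state(); R=Rn.from_rotvec(s['tcp_rot']).as_matrix(); return s,R
def show():
    s,R=tool(); print('t',round(s['time'],2),'pos',s['tool_pos'].round(4),'xyaw',np.degrees(np.arctan2(R[1,0],R[0,0])).round(2),'z',R[:,2].round(4),'w',round(s['width'],3),'gf',round(s['grip_force'],1),'F',s['wrist_force'].round(2)); return s,R
E
python3 - <<'E'
from h import *
show(); c=snap('wrist','w1.png'); print(-c['R'].T@c['t'], c['R'][2], c['fx'])
for X in [(.638,-.207,.11),(.638,-.207,.045),(.519,-.018,.07)]: print(proj(c,X))
E
```

```text
t 0.1 pos [ 0.238  -0.6308  0.1997] xyaw 20.67 z [-7.0e-04  1.9e-03 -1.0e+00] w 0.998 gf 0.0 F [0.71 0.61 0.24]
[ 0.30699941 -0.60474929  0.37228477] [-0.2716942  -0.10119461 -0.95704854] 355.0682493015893
[251.07008825  75.61162899]
[  30.21378892 -384.22517613]
[ -46.28569536 -158.65719484]
```

View pics/w1.png

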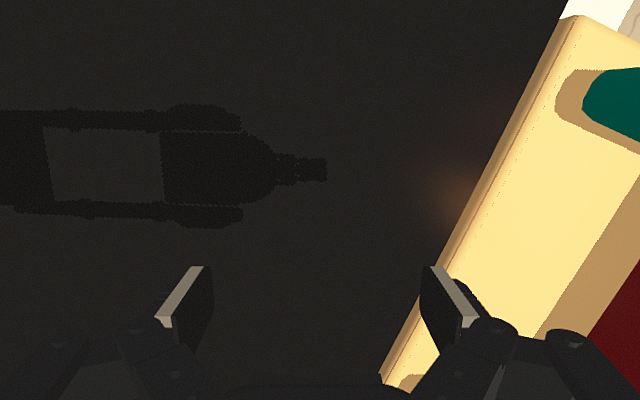

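The arm did not move: the call was refused on validation. The wrist view shows only the table edge. I'll retry with one small, complete row to see what the call accepts.

Request:
step_arm([
  {"x": 0.1, "y": -0.05, "z": -0.05, "ax": 0.0, "ay": 0.0, "az": 0.1, "grip": -1.0},
], force=40)

```text
time: 0.25
tool_pos: [0.2655, -0.5984, 0.2167]
tcp_rot: [-3.1, -0.472, 0.006]
wrist_force: [0.8, 0.4, 0.2]
width: 0.999
grip_force: 0.0
```

Request:
step_arm([
  {"x": 0.87, "y": -0.53, "z": -0.05, "ax": 0.0, "ay": 0.0, "az": 0.24, "grip": -1.0},
  {"x": 0.87, "y": -0.53, "z": -0.05, "ax": 0.0, "ay": 0.0, "az": 0.24, "grip": -1.0},
  {"x": 0.87, "y": -0.53, "z": -0.05, "ax": 0.0, "ay": 0.0, "az": 0.24, "grip": -1.0},
  {"x": 0.87, "y": -0.53, "z": -0.05, "ax": 0.0, "ay": 0.0, "az": 0.24, "grip": -1.0},
  {"x": 0.87, "y": -0.53, "z": -0.05, "ax": 0.0, "ay": 0.0, "az": 0.24, "grip": -1.0},
  {"x": 0.87, "y": -0.53, "z": -0.05, "ax": 0.0, "ay": 0.0, "az": 0.24, "grip": -1.0},
  {"x": 0.87, "y": -0.53, "z": -0.05, "ax": 0.0, "ay": 0.0, "az": 0.24, "grip": -1.0},
  {"x": 0.87, "y": -0.53, "z": -0.05, "ax": 0.0, "ay": 0.0, "az": 0.24, "grip": -1.0},
  {"x": 0.87, "y": -0.53, "z": -0.05, "ax": 0.0, "ay": 0.0, "az": 0.24, "grip": -1.0},
  {"x": 0.87, "y": -0.53, "z": -0.05, "ax": 0.0, "ay": 0.0, "az": 0.24, "grip": -1.0},
  {"x": 0.87, "y": -0.53, "z": -0.05, "ax": 0.0, "ay": 0.0, "az": 0.24, "grip": -1.0},
  {"x": 0.87, "y": -0.53, "z": -0.05, "ax": 0.0, "ay": 0.0, "az": 0.24, "grip": -1.0},
])

```text
time: 1.45
tool_pos: [0.6041, -0.2117, 0.2458]
tcp_rot: [-3.128, -0.292, 0.001]
wrist_force: [-0.5, 0.4, 0.0]
width: 1.001
grip_force: 0.0
```

Run:
```python
from h import *
c=snap('wrist','w2.png'); show()
for X in [(.638,-.207,.11),(.638,-.207,.045),(.519,-.018,.07)]: print(proj(c,X))
```

```text
t 1.5 pos [ 0.6031 -0.2131  0.2457] xyaw 10.58 z [-1.4e-03 -3.0e-04 -1.0e+00] w 0.999 gf 0.0 F [ 0.23 -0.87 -0.23]
[318.48021936 145.47616056]
[318.08217    137.41803656]
[120.54713491 219.75323416]
```

View pics/w2.png

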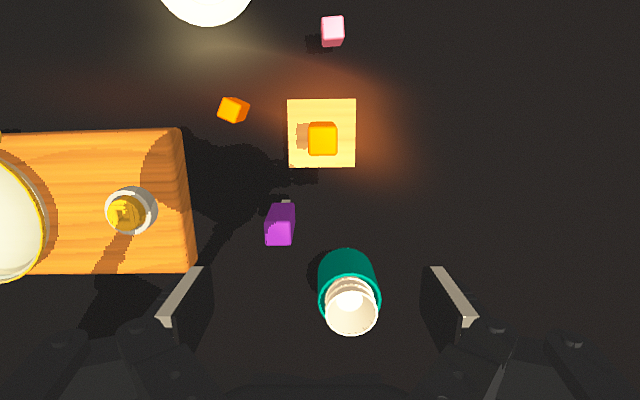

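The wrist view shows the key top near (322,137) on the stand, which spans (288–356, 98–167) and is almost square to the tool. The knob is at (127,212), purple at (280,228) and the cup at (350,300).

Run:
```python
from h import *
c=load('w2.png'); im=c['img']; hsv=cv2.cvtColor(im,cv2.COLOR_RGB2HSV)
def poly(m,off,z):
    cs,_=cv2.findContours(m,cv2.RETR_EXTERNAL,cv2.CHAIN_APPROX_NONE); k=max(cs,key=cv2.contourArea)
    P=np.array([at(c,p[0][0]+off[0],p[0][1]+off[1],z)[:2] for p in k],np.float32); return k[:,0]+np.array(off),cv2.minAreaRect(P)
print(hsv[105,300],hsv[130,322],hsv[153,322],hsv[140,170], hsv[160,300])
m=(hsv[90:175,280:365,2]>140).astype(np.uint8)*255
k,r=poly(m,(280,90),.045); print('stand',r)
m=((hsv[90:175,280:365,1]>200)&(hsv[90:175,280:365,2]>225)).astype(np.uint8)*255
k,r=poly(m,(280,90),.11); print('key',k.min(0),k.max(0),r)
print(hsv[110:165:3,322].tolist())
# plinth front edges: right edge & top edge
m=((hsv[:,:,2]>90)&(hsv[:,:,1]>100)&(hsv[:,:,0]<22)).astype(np.uint8)
pr=[]
for row in range(145,255,5):
    x=np.where(m[row,150:215])[0]; pr.append((150+x.max(),row))
P=np.array([at(c,u,v,.04)[:2] for u,v in pr]); f=cv2.fitLine(P.astype(np.float32),cv2.DIST_HUBER,0,.01,.01).ravel(); print('right edge',np.degrees(np.arctan2(f[1],f[0])),f, pr[::5])
pt=[]
for col in range(20,90,5):
    y=np.where(m[110:160,col])[0]; pt.append((col,110+y.min()))
P=np.array([at(c,u,v,.04)[:2] for u,v in pt]); f=cv2.fitLine(P.astype(np.float32),cv2.DIST_HUBER,0,.01,.01).ravel(); print('top edge',np.degrees(np.arctan2(f[1],f[0])),f,pt[::5])
cr=np.hstack([cv2.resize(im[90:175,280:365],(400,400),interpolation=2),cv2.resize(im[175:245,95:165],(400,400),interpolation=2)])
cv2.imwrite('pics/crop2.png',cr[:,:,::-1])
```

```text
[ 25 127 255] [ 26 255 255] [ 24 255 255] [ 13 187 162] [ 29 105 255]
stand ((0.6473758816719055, -0.21314848959445953), (0.07908196747303009, 0.0804697796702385), 11.656933784484863)
key [308 122] [336 155] ((0.6442738175392151, -0.2089473009109497), (0.028140349313616753, 0.024342451244592667), 10.657395362854004)
[[27, 123, 255], [26, 127, 255], [26, 128, 255], [27, 116, 255], [14, 255, 238], [15, 255, 243], [25, 255, 255], [26, 255, 255], [26, 255, 255], [26, 255, 255], [26, 255, 255], [25, 255, 255], [26, 255, 255], [25, 255, 255], [25, 255, 255], [20, 206, 255], [29, 98, 255], [29, 101, 255], [29, 103, 255]]
right edge 11.941966 [ 0.9783577   0.20692085  0.54199314 -0.07929954] [(np.int64(182), 145), (np.int64(186), 170), (np.int64(189), 195), (np.int64(192), 220), (np.int64(195), 245)]
top edge -77.633835 [ 0.21415852 -0.9767989   0.59304374  0.07348408] [(20, np.int64(133)), (45, np.int64(132)), (70, np.int64(131))]
```

View pics/crop2.png

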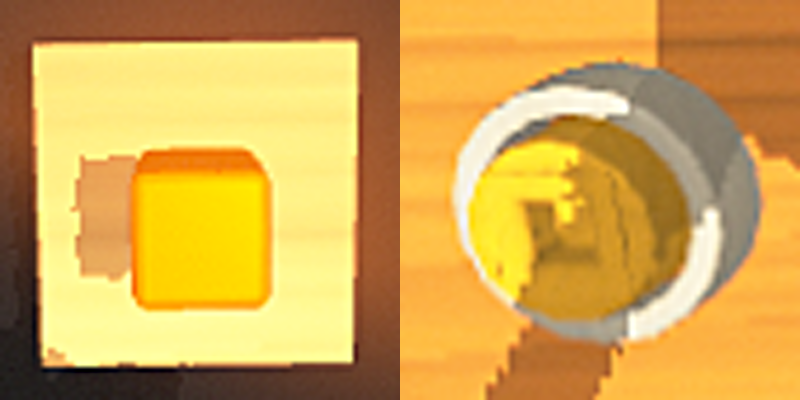

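The crop shows the stand top centred at about (321.4,133.2) and the key top face at about (322.8,141). The collar rim is centred near (127.7,212), with the recess visible inside it.

Run:
```python
from h import *
c=load('w2.png')
print('stand',at(c,321.4,133.2,.045),'key',at(c,322.8,141,.11),'knob rim',at(c,127.7,212.1,.06))
s,R=show(); 
for p in [at(c,322.8,141,.11)]: print('tool delta', R.T@(np.r_[p[:2],.064]-s['tool_pos'])/.5)
```

```text
stand [ 0.64289304 -0.20957466  0.045     ] key [ 0.64246325 -0.20994105  0.11      ] knob rim [ 0.52475538 -0.02037661  0.06      ]
t 1.5 pos [ 0.6031 -0.2131  0.2457] xyaw 10.58 z [-1.4e-03 -3.0e-04 -1.0e+00] w 0.999 gf 0.0 F [ 0.23 -0.87 -0.23]
tool delta [0.07899323 0.00822189 0.36330745]
```

Request:
step_arm([
  {"x": 0.077, "y": 0.007, "z": 0.0, "ax": 0.0, "ay": 0.0, "az": 0.0, "grip": -0.5},
  {"x": 0.077, "y": 0.007, "z": 0.1, "ax": 0.0, "ay": 0.0, "az": 0.0, "grip": -0.3},
  {"x": 0.077, "y": 0.007, "z": 0.2, "ax": 0.0, "ay": 0.0, "az": 0.0, "grip": -0.3},
  {"x": 0.077, "y": 0.007, "z": 0.3, "ax": 0.0, "ay": 0.0, "az": 0.0, "grip": -0.3},
  {"x": 0.077, "y": 0.007, "z": 0.36, "ax": 0.0, "ay": 0.0, "az": 0.0, "grip": -0.3},
  {"x": 0.077, "y": 0.007, "z": 0.36, "ax": 0.0, "ay": 0.0, "az": 0.0, "grip": -0.3},
  {"x": 0.077, "y": 0.007, "z": 0.36, "ax": 0.0, "ay": 0.0, "az": 0.0, "grip": -0.3},
], force=40)

```text
time: 2.2
tool_pos: [0.6407, -0.2114, 0.0663]
tcp_rot: [-3.129, -0.284, 0.002]
wrist_force: [0.4, 0.2, 0.5]
width: 0.654
grip_force: 0.0
```

Request:
step_arm([
  {"x": 0.0, "y": 0.0, "z": 0.0, "ax": 0.0, "ay": 0.0, "az": 0.0, "grip": 1.0},
  {"x": 0.0, "y": 0.0, "z": 0.0, "ax": 0.0, "ay": 0.0, "az": 0.0, "grip": 1.0},
  {"x": 0.0, "y": 0.0, "z": 0.0, "ax": 0.0, "ay": 0.0, "az": 0.0, "grip": 1.0},
  {"x": 0.0, "y": 0.0, "z": 0.0, "ax": 0.0, "ay": 0.0, "az": 0.0, "grip": 1.0},
  {"x": 0.0, "y": 0.0, "z": 0.0, "ax": 0.0, "ay": 0.0, "az": 0.0, "grip": 1.0},
  {"x": 0.0, "y": 0.0, "z": 0.0, "ax": 0.0, "ay": 0.0, "az": 0.0, "grip": 1.0},
  {"x": 0.0, "y": 0.0, "z": 0.0, "ax": 0.0, "ay": 0.0, "az": 0.0, "grip": 1.0},
], force=70)

```text
time: 2.9
tool_pos: [0.6442, -0.211, 0.0702]
tcp_rot: [3.125, 0.287, 0.008]
wrist_force: [-1.7, 0.2, 6.7]
width: 0.279
grip_force: 69.9
```

Run:
```python
from h import *
show(); c=snap('wrist','w3.png')
```

```text
t 2.9 pos [ 0.6442 -0.211   0.0702] xyaw 10.5 z [ 0.0055 -0.0026 -1.    ] w 0.279 gf 69.9 F [-1.67  0.23  6.68]
```

View pics/w3.png

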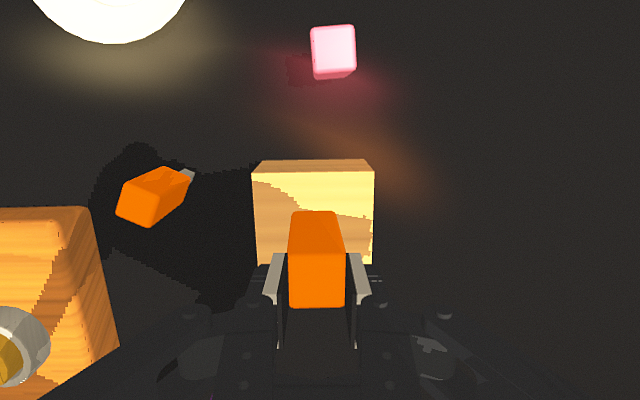

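The wrist view shows the key handle at (318,260) held squarely between the pads; the decoys are untouched. Next is the lift.

Request:
step_arm([
  {"x": 0.0, "y": 0.0, "z": -0.05, "ax": 0.0, "ay": 0.0, "az": 0.0, "grip": 1.0},
  {"x": 0.0, "y": 0.0, "z": -0.1, "ax": 0.0, "ay": 0.0, "az": 0.0, "grip": 1.0},
  {"x": 0.0, "y": 0.0, "z": -0.15, "ax": 0.0, "ay": 0.0, "az": 0.0, "grip": 1.0},
  {"x": 0.0, "y": 0.0, "z": -0.2, "ax": 0.0, "ay": 0.0, "az": 0.0, "grip": 1.0},
  {"x": 0.0, "y": 0.0, "z": -0.25, "ax": 0.0, "ay": 0.0, "az": 0.0, "grip": 1.0},
  {"x": 0.0, "y": 0.0, "z": -0.27, "ax": 0.0, "ay": 0.0, "az": 0.0, "grip": 1.0},
  {"x": 0.0, "y": 0.0, "z": -0.27, "ax": 0.0, "ay": 0.0, "az": 0.0, "grip": 1.0},
  {"x": 0.0, "y": 0.0, "z": -0.27, "ax": 0.0, "ay": 0.0, "az": 0.0, "grip": 1.0},
], force=70)

```text
time: 3.75
tool_pos: [0.6413, -0.2097, 0.2005]
tcp_rot: [-3.128, -0.287, 0.001]
wrist_force: [0.3, -0.6, -1.6]
width: 0.285
grip_force: 69.4
```

Run:
```python
from h import *
s,R=show(); K=np.array([.5235,-.0195,.199]); print((R.T@(K-s['tool_pos'])/.5).round(4))
c=snap('wrist','w4.png')
```

```text
t 3.75 pos [ 0.6413 -0.2097  0.2005] xyaw 10.48 z [-8.e-04  3.e-04 -1.e+00] w 0.285 gf 69.4 F [ 0.29 -0.55 -1.58]
[-0.1626 -0.4169  0.0033]
```

Request:
step_arm([
  {"x": -0.035, "y": -0.09, "z": 0.0, "ax": 0.0, "ay": 0.0, "az": -0.05, "grip": 1.0},
  {"x": -0.07, "y": -0.18, "z": 0.0, "ax": 0.0, "ay": 0.0, "az": -0.05, "grip": 1.0},
  {"x": -0.105, "y": -0.27, "z": 0.0, "ax": 0.0, "ay": 0.0, "az": -0.05, "grip": 1.0},
  {"x": -0.14, "y": -0.36, "z": 0.0, "ax": 0.0, "ay": 0.0, "az": -0.05, "grip": 1.0},
  {"x": -0.163, "y": -0.417, "z": 0.0, "ax": 0.0, "ay": 0.0, "az": -0.05, "grip": 1.0},
  {"x": -0.163, "y": -0.417, "z": 0.06, "ax": 0.0, "ay": 0.0, "az": -0.05, "grip": 1.0},
  {"x": -0.163, "y": -0.417, "z": 0.06, "ax": 0.0, "ay": 0.0, "az": -0.05, "grip": 1.0},
  {"x": -0.163, "y": -0.417, "z": 0.06, "ax": 0.0, "ay": 0.0, "az": -0.05, "grip": 1.0},
], force=70)

```text
time: 4.6
tool_pos: [0.5223, -0.0197, 0.1695]
tcp_rot: [-3.124, -0.328, 0.006]
wrist_force: [-0.2, -0.4, -1.3]
width: 0.281
grip_force: 69.5
```

Run:
```python
from h import *
s,R=show(); 
s5=snap('scene','s5.png'); t5=snap('top','t5.png'); w5=snap('wrist','w5.png')
T=s['tool_pos']
print('proj tip/top guess', proj(s5,[T[0],T[1],T[2]-.066]),proj(s5,[T[0],T[1],T[2]+.039]), 'knob',proj(s5,[.5235,-.0195,.07]))
u,v=255,185
a=cv2.resize(s5['img'][130:220,205:325],(800,600),interpolation=2); cv2.imwrite('pics/crop5.png',a[:,:,::-1])
```

```text
t 4.6 pos [ 0.5223 -0.0197  0.1695] xyaw 11.98 z [-4.2e-03  2.0e-04 -1.0e+00] w 0.281 gf 69.5 F [-0.18 -0.37 -1.28]
proj tip/top guess [262.32646219 182.88272358] [258.13066592 151.15189468] knob [263.72984986 192.29469828]
```

View pics/crop5.png

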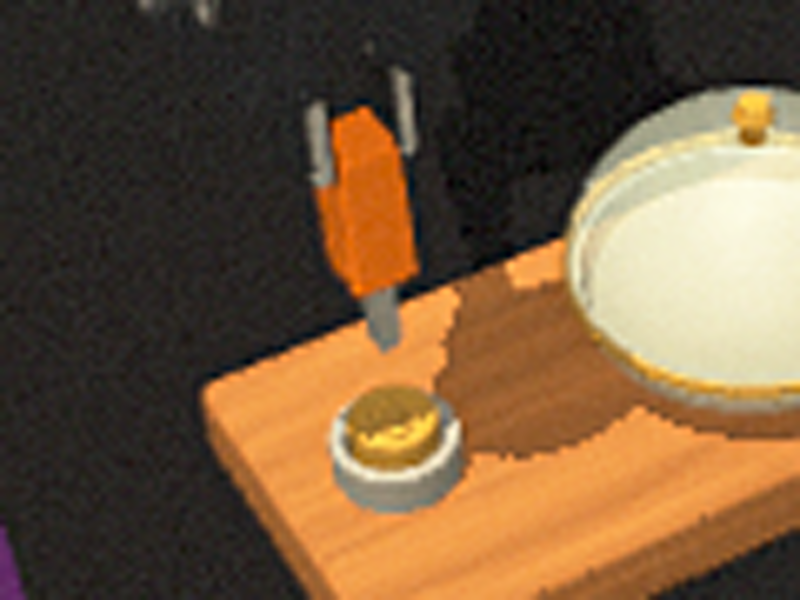

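The scene crop shows the key hanging upright. Its tip is at px (263.2,182.5), just above the knob top at about (264.2,193). I'll check the wrist view too.

Run:
```python
from h import *
c=load('w5.png'); s,R=tool(); T=s['tool_pos']
print('tip',proj(c,[T[0],T[1],T[2]-.066]),'knob',proj(c,[.5235,-.0195,.07]),proj(c,[.5335,-.0195,.07]),proj(c,[.5235,-.0095,.07]))
a=cv2.resize(c['img'][130:310,200:440],(800,600),interpolation=2); cv2.imwrite('pics/crop6.png',a[:,:,::-1])
```

```text
tip [316.91661164 206.84105952] knob [315.45007172 194.72390272] [318.04525858 182.79046721] [303.1858299  192.23302877]
```

View pics/crop6.png

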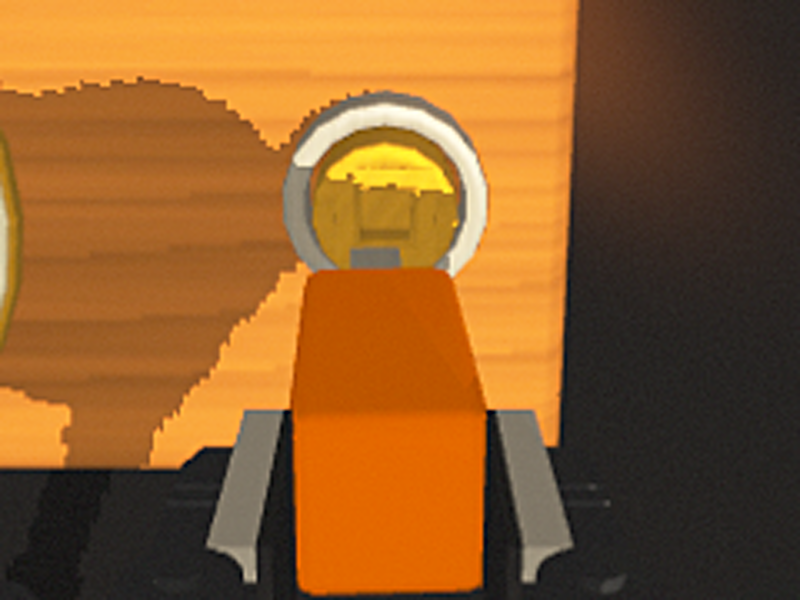

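The wrist crop shows the recess mouth at px (315.8,193.9), aligned with the key. The shaft tip is at px (312.5,204.4), a few mm towards +y because the key leans slightly in the grip.

Run:
```python
from h import *
c=load('w5.png'); s,R=tool(); T=s['tool_pos']
k=at(c,315.8,193.9,.07)
ed=at(c,312.5,204.4,T[2]-.066); tip=ed-R[:,0]*.0035
print('knob',k,'tip',tip,'T',T); d=np.r_[(k-tip)[:2],0]; print('tool d mm',(R.T@d*1000).round(2), 'norm',(R.T@d/.5).round(4))
# scene estimate
sc=load('s5.png'); p=at(sc,263.2,182.5,T[2]-.066); q=at(sc,264.2,193,.07); print('scene tip',p,'knob',q)
print([proj(c,[T[0],T[1],T[2]+z]).round(1) for z in (.039,-.026,-.066)])
```

```text
knob [ 0.52422488 -0.01963353  0.07      ] tip [ 0.52233072 -0.01768887  0.10597535] T [ 0.52464187 -0.02036307  0.17197816]
tool d mm [1.45 2.29 0.  ] norm [0.0029 0.0046 0.    ]
scene tip [ 0.52412127 -0.01768818  0.10597816] knob [ 0.52633843 -0.01901114  0.07      ]
[array([317.6, 280.5]), array([317.1, 226.7]), array([316.9, 206.8])]
```

Request:
step_arm([
  {"x": 0.003, "y": 0.004, "z": 0.0, "ax": 0.0, "ay": 0.0, "az": 0.0, "grip": 1.0},
  {"x": 0.003, "y": 0.004, "z": 0.03, "ax": 0.0, "ay": 0.0, "az": 0.0, "grip": 1.0},
  {"x": 0.003, "y": 0.004, "z": 0.05, "ax": 0.0, "ay": 0.0, "az": 0.0, "grip": 1.0},
  {"x": 0.003, "y": 0.004, "z": 0.06, "ax": 0.0, "ay": 0.0, "az": 0.0, "grip": 1.0},
  {"x": 0.003, "y": 0.004, "z": 0.07, "ax": 0.0, "ay": 0.0, "az": 0.0, "grip": 1.0},
  {"x": 0.003, "y": 0.004, "z": 0.076, "ax": 0.0, "ay": 0.0, "az": 0.0, "grip": 1.0},
  {"x": 0.003, "y": 0.004, "z": 0.08, "ax": 0.0, "ay": 0.0, "az": 0.0, "grip": 1.0},
  {"x": 0.003, "y": 0.004, "z": 0.08, "ax": 0.0, "ay": 0.0, "az": 0.0, "grip": 1.0},
], force=90)

```text
time: 5.55
tool_pos: [0.5256, -0.0213, 0.1312]
tcp_rot: [-3.124, -0.328, 0.0]
wrist_force: [0.2, -1.2, -0.7]
width: 0.273
grip_force: 93.0
```

Run:
```python
from h import *
show(); c=snap('wrist','w7.png'); sc=snap('scene','s7.png'); show()
a=np.hstack([cv2.resize(c['img'][150:270,240:400],(400,300),interpolation=2),cv2.resize(sc['img'][150:222,215:311],(400,300),interpolation=2)])
cv2.imwrite('pics/crop7.png',a[:,:,::-1])
```

```text
t 5.55 pos [ 0.5256 -0.0213  0.1312] xyaw 11.98 z [-2.e-04  0.e+00 -1.e+00] w 0.273 gf 93.0 F [ 0.18 -1.25 -0.69]
t 5.65 pos [ 0.5259 -0.0213  0.1316] xyaw 11.97 z [ 6.e-04 -0.e+00 -1.e+00] w 0.271 gf 93.0 F [ 0.3   0.94 -1.12]
```

View pics/crop7.png

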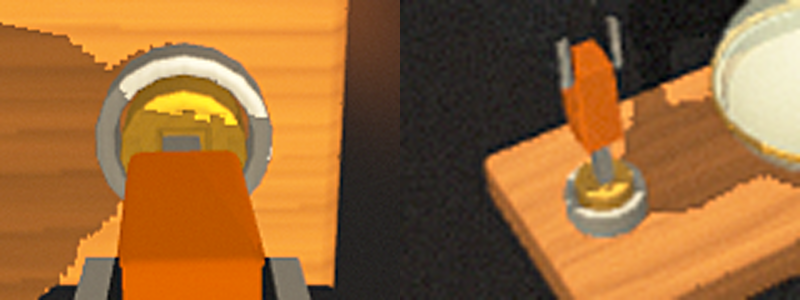

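The shaft tip sits inside the recess mouth in both views, with no contact force. I'll press down gently and watch the force.

Request:
step_arm([
  {"x": 0.001, "y": 0.001, "z": 0.004, "ax": 0.0, "ay": 0.0, "az": 0.0, "grip": 1.0},
  {"x": 0.001, "y": 0.001, "z": 0.008, "ax": 0.0, "ay": 0.0, "az": 0.0, "grip": 1.0},
  {"x": 0.001, "y": 0.001, "z": 0.008, "ax": 0.0, "ay": 0.0, "az": 0.0, "grip": 1.0},
  {"x": 0.001, "y": 0.001, "z": 0.008, "ax": 0.0, "ay": 0.0, "az": 0.0, "grip": 1.0},
])

```text
time: 6.05
tool_pos: [0.5262, -0.0217, 0.1272]
tcp_rot: [-3.124, -0.328, 0.0]
wrist_force: [0.9, -0.2, -0.6]
width: 0.269
grip_force: 93.0
```

Request:
step_arm([
  {"x": 0.0, "y": 0.0, "z": 0.004, "ax": 0.0, "ay": 0.0, "az": 0.0, "grip": 1.0},
  {"x": 0.0, "y": 0.0, "z": 0.006, "ax": 0.0, "ay": 0.0, "az": 0.0, "grip": 1.0},
  {"x": 0.0, "y": 0.0, "z": 0.006, "ax": 0.0, "ay": 0.0, "az": 0.0, "grip": 1.0},
  {"x": 0.0, "y": 0.0, "z": 0.006, "ax": 0.0, "ay": 0.0, "az": 0.0, "grip": 1.0},
])

```text
time: 6.45
tool_pos: [0.5262, -0.0218, 0.1242]
tcp_rot: [-3.124, -0.328, 0.0]
wrist_force: [0.9, 0.0, -1.3]
width: 0.273
grip_force: 93.0
```

Request:
step_arm([
  {"x": 0.0, "y": 0.0, "z": 0.004, "ax": 0.0, "ay": 0.0, "az": 0.0, "grip": 1.0},
  {"x": 0.0, "y": 0.0, "z": 0.006, "ax": 0.0, "ay": 0.0, "az": 0.0, "grip": 1.0},
  {"x": 0.0, "y": 0.0, "z": 0.006, "ax": 0.0, "ay": 0.0, "az": 0.0, "grip": 1.0},
  {"x": 0.0, "y": 0.0, "z": 0.006, "ax": 0.0, "ay": 0.0, "az": 0.0, "grip": 1.0},
])

```text
time: 6.85
tool_pos: [0.5267, -0.0218, 0.1218]
tcp_rot: [3.124, 0.328, 0.002]
wrist_force: [0.7, -0.4, 3.7]
width: 0.271
grip_force: 93.5
```

Request:
step_arm([
  {"x": 0.0, "y": 0.0, "z": 0.004, "ax": 0.0, "ay": 0.0, "az": 0.0, "grip": 1.0},
  {"x": 0.0, "y": 0.0, "z": 0.008, "ax": 0.0, "ay": 0.0, "az": 0.0, "grip": 1.0},
  {"x": 0.0, "y": 0.0, "z": 0.012, "ax": 0.0, "ay": 0.0, "az": 0.0, "grip": 1.0},
  {"x": 0.0, "y": 0.0, "z": 0.015, "ax": 0.0, "ay": 0.0, "az": 0.0, "grip": 1.0},
  {"x": 0.0, "y": 0.0, "z": 0.018, "ax": 0.0, "ay": 0.0, "az": 0.0, "grip": 1.0},
  {"x": 0.0, "y": 0.0, "z": 0.018, "ax": 0.0, "ay": 0.0, "az": 0.0, "grip": 1.0},
  {"x": 0.0, "y": 0.0, "z": 0.018, "ax": 0.0, "ay": 0.0, "az": 0.0, "grip": 1.0},
  {"x": 0.0, "y": 0.0, "z": 0.018, "ax": 0.0, "ay": 0.0, "az": 0.0, "grip": 1.0},
])

```text
time: 7.65
tool_pos: [0.527, -0.0218, 0.1132]
tcp_rot: [3.124, 0.328, 0.003]
wrist_force: [-0.3, -0.1, 7.4]
width: 0.268
grip_force: 94.0
```

Run:
```python
from h import *
F=[];Z=[]
for i in range(6):
    sc=snap('scene','s8.png'); s=bot.read_state(); F.append(s['wrist_force'][2]); Z.append(s['tool_pos'][2])
t8=snap('top','t8.png')
print(np.mean(F),np.std(F),np.mean(Z),Z)
# dome knob (brass) position in scene: before vs after; predict by hinge geometry
yaw=np.radians(12); O=np.array([.5242,-.0196,0]); Rz=Rn.from_euler('z',yaw).as_matrix()
def W(x,y,z): return O+Rz@np.array([x,y,z])
s5=load('s5.png')
def blob(c,box):
    x0,y0,x1,y1=box; h=cv2.cvtColor(c['img'][y0:y1,x0:x1],cv2.COLOR_RGB2HSV); m=((h[:,:,1]>120)&(h[:,:,2]>120)&(h[:,:,0]>14)&(h[:,:,0]<30)).astype(np.uint8)
    n,l,st,ce=cv2.connectedComponentsWithStats(m); return [(st[i,4],(ce[i]+[x0,y0]).round(1).tolist()) for i in range(1,n) if st[i,4]>5]
print('before',blob(s5,(285,130,365,170))); print('after',blob(sc,(285,90,400,200)))
print('pred shut',proj(s5,W(0,165,0)/1 if 0 else W(0,.165,.158)))
for a in (.4,.5,.6,.7,.8):
    v=np.array([-.084,.088]); x=.084+v[0]*np.cos(a)+v[1]*np.sin(a); z=.07+v[1]*np.cos(a)-v[0]*np.sin(a); print(a,proj(sc,W(x,.165,z)).round(1))
```

```text
7.294187858988562 0.5994890757225693 0.11324303887823488 [np.float64(0.1132432890796447), np.float64(0.11323331258155316), np.float64(0.11325780369053629), np.float64(0.11322964232104349), np.float64(0.11324699235488103), np.float64(0.11324719324175053)]
before [(np.int32(38), [317.5, 147.4]), (np.int32(13), [287.8, 167.8]), (np.int32(7), [344.9, 166.1])]
after [(np.int32(87), [394.7, 103.4]), (np.int32(9), [300.2, 137.7]), (np.int32(88), [303.5, 172.5]), (np.int32(40), [329.7, 149.1]), (np.int32(29), [287.9, 169.1]), (np.int32(256), [334.8, 190.3]), (np.int32(35), [351.2, 184.8]), (np.int32(76), [300.1, 196.6]), (np.int32(8), [315.8, 198.4]), (np.int32(6), [321.2, 198.3])]
pred shut [317.97834252 144.35177672]
0.4 [327.  145.3]
0.5 [329.7 146.7]
0.6 [332.5 148.6]
0.7 [335.3 151. ]
0.8 [338.2 153.8]
```

Dome angle, spring force and height all put the travel near 8.9 mm. I'll push about 1.1 mm more and hold for over 3 s.

Request:
step_arm([
  {"x": 0.0, "y": 0.0, "z": 0.0024, "ax": 0.0, "ay": 0.0, "az": 0.0, "grip": 1.0},
  {"x": 0.0, "y": 0.0, "z": 0.0024, "ax": 0.0, "ay": 0.0, "az": 0.0, "grip": 1.0},
  {"x": 0.0, "y": 0.0, "z": 0.0024, "ax": 0.0, "ay": 0.0, "az": 0.0, "grip": 1.0},
  {"x": 0.0, "y": 0.0, "z": 0.0024, "ax": 0.0, "ay": 0.0, "az": 0.0, "grip": 1.0},
])

```text
time: 8.4
tool_pos: [0.5271, -0.0218, 0.1122]
tcp_rot: [3.124, 0.328, 0.003]
wrist_force: [-0.5, 0.2, 7.3]
width: 0.27
grip_force: 94.1
```

Run:
```python
from h import *
from scipy.optimize import least_squares
F=[]
for i in range(8):
    sc=snap('scene','s9.png'); s=bot.read_state(); F.append(s['wrist_force'][2])
print(np.mean(F),s['tool_pos'],s['time'],s['grip_force'])
O=np.array([.5242,-.0196,0]); Rz=Rn.from_euler('z',12,degrees=True).as_matrix()
def P(c,a,h):
    x=.084-.084*np.cos(a)+h*np.sin(a); z=.07+h*np.cos(a)+.084*np.sin(a); return proj(c,O+Rz@np.array([x,.165,z]))
def blob(c,box):
    x0,y0,x1,y1=box; q=cv2.cvtColor(c['img'][y0:y1,x0:x1],cv2.COLOR_RGB2HSV); m=((q[:,:,1]>120)&(q[:,:,2]>120)&(q[:,:,0]>14)&(q[:,:,0]<30)).astype(np.uint8)
    n,l,st,ce=cv2.connectedComponentsWithStats(m); i=1+np.argmax(st[1:,4]); return st[i,4],ce[i]+[x0,y0]
b0=np.array([317.5,147.4])
for f in ('s8.png','s9.png'):
    c=load(f); n,b=blob(c,(318,140,345,160)); h=.082
    r=least_squares(lambda a:(P(c,a[0],h)-P(c,0,h))-(b-b0),[.6]); print(f,n,b.round(1),'angle',r.x,r.fun.round(2))
```

```text
7.192515431502734 [ 0.52710156 -0.02177107  0.11218667] 8.8 94.076858907938
s8.png 40 [329.7 149.1] angle [0.53449496] [-0.28  0.45]
s9.png 41 [331.1 150.1] angle [0.58915527] [-0.28  0.4 ]
```

Request:
step_arm([
  {"x": 0.0, "y": 0.0, "z": 0.0006, "ax": 0.0, "ay": 0.0, "az": 0.0, "grip": 1.0},
  {"x": 0.0, "y": 0.0, "z": 0.0006, "ax": 0.0, "ay": 0.0, "az": 0.0, "grip": 1.0},
  {"x": 0.0, "y": 0.0, "z": 0.0006, "ax": 0.0, "ay": 0.0, "az": 0.0, "grip": 1.0},
  {"x": 0.0, "y": 0.0, "z": 0.0006, "ax": 0.0, "ay": 0.0, "az": 0.0, "grip": 1.0},
  {"x": 0.0, "y": 0.0, "z": 0.0006, "ax": 0.0, "ay": 0.0, "az": 0.0, "grip": 1.0},
  {"x": 0.0, "y": 0.0, "z": 0.0006, "ax": 0.0, "ay": 0.0, "az": 0.0, "grip": 1.0},
  {"x": 0.0, "y": 0.0, "z": 0.0006, "ax": 0.0, "ay": 0.0, "az": 0.0, "grip": 1.0},
  {"x": 0.0, "y": 0.0, "z": 0.0006, "ax": 0.0, "ay": 0.0, "az": 0.0, "grip": 1.0},
  {"x": 0.0, "y": 0.0, "z": 0.0006, "ax": 0.0, "ay": 0.0, "az": 0.0, "grip": 1.0},
  {"x": 0.0, "y": 0.0, "z": 0.0006, "ax": 0.0, "ay": 0.0, "az": 0.0, "grip": 1.0},
  {"x": 0.0, "y": 0.0, "z": 0.0006, "ax": 0.0, "ay": 0.0, "az": 0.0, "grip": 1.0},
  {"x": 0.0, "y": 0.0, "z": 0.0006, "ax": 0.0, "ay": 0.0, "az": 0.0, "grip": 1.0},
])

```text
time: 10.0
tool_pos: [0.5272, -0.0218, 0.1119]
tcp_rot: [3.124, 0.328, 0.003]
wrist_force: [-1.5, 0.8, 7.7]
width: 0.268
grip_force: 94.1
```

Request:
step_arm([
  {"x": 0.0, "y": 0.0, "z": 0.0, "ax": 0.0, "ay": 0.0, "az": 0.0, "grip": 1.0},
  {"x": 0.0, "y": 0.0, "z": 0.0, "ax": 0.0, "ay": 0.0, "az": 0.0, "grip": 1.0},
  {"x": 0.0, "y": 0.0, "z": 0.0, "ax": 0.0, "ay": 0.0, "az": 0.0, "grip": 1.0},
  {"x": 0.0, "y": 0.0, "z": 0.0, "ax": 0.0, "ay": 0.0, "az": 0.0, "grip": 1.0},
  {"x": 0.0, "y": 0.0, "z": 0.0, "ax": 0.0, "ay": 0.0, "az": 0.0, "grip": 1.0},
  {"x": 0.0, "y": 0.0, "z": 0.0, "ax": 0.0, "ay": 0.0, "az": 0.0, "grip": 1.0},
  {"x": 0.0, "y": 0.0, "z": 0.0, "ax": 0.0, "ay": 0.0, "az": 0.0, "grip": 1.0},
  {"x": 0.0, "y": 0.0, "z": 0.0, "ax": 0.0, "ay": 0.0, "az": 0.0, "grip": 1.0},
  {"x": 0.0, "y": 0.0, "z": 0.0, "ax": 0.0, "ay": 0.0, "az": 0.0, "grip": 1.0},
  {"x": 0.0, "y": 0.0, "z": 0.0, "ax": 0.0, "ay": 0.0, "az": 0.0, "grip": 1.0},
  {"x": 0.0, "y": 0.0, "z": 0.0, "ax": 0.0, "ay": 0.0, "az": 0.0, "grip": 1.0},
  {"x": 0.0, "y": 0.0, "z": 0.0, "ax": 0.0, "ay": 0.0, "az": 0.0, "grip": 1.0},
])

```text
time: 11.2
tool_pos: [0.5271, -0.0218, 0.1119]
tcp_rot: [3.124, 0.328, 0.003]
wrist_force: [-0.9, -0.0, 7.7]
width: 0.27
grip_force: 94.1
```

Request:
step_arm([
  {"x": 0.0, "y": 0.0, "z": 0.0, "ax": 0.0, "ay": 0.0, "az": 0.0, "grip": 1.0},
  {"x": 0.0, "y": 0.0, "z": 0.0, "ax": 0.0, "ay": 0.0, "az": 0.0, "grip": 1.0},
  {"x": 0.0, "y": 0.0, "z": 0.0, "ax": 0.0, "ay": 0.0, "az": 0.0, "grip": 1.0},
  {"x": 0.0, "y": 0.0, "z": 0.0, "ax": 0.0, "ay": 0.0, "az": 0.0, "grip": 1.0},
  {"x": 0.0, "y": 0.0, "z": 0.0, "ax": 0.0, "ay": 0.0, "az": 0.0, "grip": 1.0},
  {"x": 0.0, "y": 0.0, "z": 0.0, "ax": 0.0, "ay": 0.0, "az": 0.0, "grip": 1.0},
  {"x": 0.0, "y": 0.0, "z": 0.0, "ax": 0.0, "ay": 0.0, "az": 0.0, "grip": 1.0},
  {"x": 0.0, "y": 0.0, "z": 0.0, "ax": 0.0, "ay": 0.0, "az": 0.0, "grip": 1.0},
  {"x": 0.0, "y": 0.0, "z": 0.0, "ax": 0.0, "ay": 0.0, "az": 0.0, "grip": 1.0},
  {"x": 0.0, "y": 0.0, "z": 0.0, "ax": 0.0, "ay": 0.0, "az": 0.0, "grip": 1.0},
  {"x": 0.0, "y": 0.0, "z": 0.0, "ax": 0.0, "ay": 0.0, "az": 0.0, "grip": 1.0},
  {"x": 0.0, "y": 0.0, "z": 0.0, "ax": 0.0, "ay": 0.0, "az": 0.0, "grip": 1.0},
])

```text
time: 12.4
tool_pos: [0.5272, -0.0218, 0.1119]
tcp_rot: [3.124, 0.328, 0.003]
wrist_force: [-0.6, 0.7, 7.8]
width: 0.27
grip_force: 94.1
```

Request:
step_arm([
  {"x": 0.0, "y": 0.0, "z": 0.0, "ax": 0.0, "ay": 0.0, "az": 0.0, "grip": 1.0},
  {"x": 0.0, "y": 0.0, "z": 0.0, "ax": 0.0, "ay": 0.0, "az": 0.0, "grip": 1.0},
  {"x": 0.0, "y": 0.0, "z": 0.0, "ax": 0.0, "ay": 0.0, "az": 0.0, "grip": 1.0},
  {"x": 0.0, "y": 0.0, "z": 0.0, "ax": 0.0, "ay": 0.0, "az": 0.0, "grip": 1.0},
  {"x": 0.0, "y": 0.0, "z": 0.0, "ax": 0.0, "ay": 0.0, "az": 0.0, "grip": 1.0},
  {"x": 0.0, "y": 0.0, "z": 0.0, "ax": 0.0, "ay": 0.0, "az": 0.0, "grip": 1.0},
])

```text
time: 13.0
tool_pos: [0.5271, -0.0218, 0.1119]
tcp_rot: [3.124, 0.328, 0.003]
wrist_force: [-0.7, 0.1, 7.4]
width: 0.269
grip_force: 94.1
```

Run:
```python
from h import *
show(); sc=snap('scene','s10.png'); s0=load('scene0.png')
c=sc['img']; q=cv2.cvtColor(c[140:160,318:345],cv2.COLOR_RGB2HSV); m=((q[:,:,1]>120)&(q[:,:,2]>120)&(q[:,:,0]>14)&(q[:,:,0]<30)).astype(np.uint8)
n,l,st,ce=cv2.connectedComponentsWithStats(m); i=1+np.argmax(st[1:,4]); print(st[i,4],ce[i]+[318,140])
d=np.abs(c.astype(int)-s0['img']).max(2)
for nm,(x0,y0,x1,y1) in dict(cup=(143,185,182,230),white=(250,268,303,316),blue=(412,170,456,202),pot=(380,85,420,160)).items(): print(nm,(d[y0:y1,x0:x1]>60).mean().round(3))
```

```text
t 13.0 pos [ 0.5271 -0.0218  0.1119] xyaw 11.97 z [ 1.8e-03 -1.0e-04 -1.0e+00] w 0.269 gf 94.1 F [-0.74  0.08  7.42]
40 [331.8 150.2]
cup 0.0
white 0.0
blue 0.0
pot 0.0
```

Travel is about 10 mm (dome about 0.6 rad) and has held steady for over 3 s; the bystanders have not moved. Handing in.

```bash
python3 -c "
from workcell import bot
print(bot.finish_job())"
```

```text
the job is handed in; nothing more can be done
None
```

I handed the job in with the key in the knob's recess and the knob pushed down about 10 mm (dome about 0.6 rad), held steady for over 3 s with the gripper still pushing; the pot, cup holder and saucers show no movement in the scene camera.

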